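# Seat the knurled contact collar on the wind-sensor test stand and hold it home

## Task

Pick up the wide knurled collar that stands on the bench, set it closed top up over the post of the test stand, and turn it until the keyways hidden inside it drop over the cross pin. Then push it fully home against the sprung contact plate and finish while still gripping or pressing it down there, since the spring lifts it if you let go. Leave the other things on the bench where they are.

Things in the scene. Friction and masses are not known exactly. Their poses are not given: they have to be found in the camera images.
- collar: wide knurled aluminium collar, loose, 0.15 to 0.26 kg: a round cap 54 mm in diameter, 42 mm high, closed on top (8 mm thick, small dark screw head in its middle), open below. Origin at the centre of its underside (the open end), z up towards the closed top; starts upright on the bench, keyways hidden inside (see bore_mouth)
- bore_mouth (a point): same point, centre of the collar's open end. Bore 31 mm wide, 34 mm deep, with four keyways 90 degrees apart, 8.4 mm wide, 45 mm across, along the full depth. Their angle to the collar's x axis is unmarked and hidden: find it by turning under a light push. At most 90 degrees, either way, reaches one; it slips over the pin within about 5 degrees either side
- stand: test stand, fixed: white base plate 100 x 100 x 8 mm, on it a dark round flange, a brass contact plate and a steel post 27 mm in diameter. Origin on the bench under the plate's centre, z up, the post on this axis. Collar underside above the bench: 46 mm resting on the pin, 37 mm once dropped over it onto the contact plate, 30 mm fully home (post top meets the collar's inside top)
- pin_mid (a point): middle of the straight cross pin through the post, on the post's axis 43.5 mm above the bench. The pin is level, 5 mm thick and 39 mm long (sticks out 6 mm on both sides of the post); which way it points varies, is not tied to the stand's yaw and is not given by this point's axes
- post_top (a point): centre of the post's top face, 64 mm above the bench; the top 5 mm of the post taper from 27 mm to 19 mm diameter
- contact_plate (a joint): how far the brass contact plate (50 mm diameter, top 37 mm above the bench when free) is pushed down, m: 0 free, about 0.007 with the collar fully home. Its spring pushes up with about 4 N at the start and 9 N with the collar home, more than the collar weighs
- slim_cap: bystander, loose: slim knurled aluminium cap 32 mm in diameter, 50 mm high, upright; origin at the centre of its underside
- spacer: bystander, loose: plain flat aluminium ring 54 mm across, 36 mm hole, 16 mm high; origin at the centre of its underside
- flange: bystander, loose: dark three-lobed steel flange about 96 mm across, 12 mm high; origin at the centre of its underside
- module_a: bystander, loose: finned blue box 74 x 100 x 50 mm (x, y, z), far from the robot; origin at the centre of its underside
- module_b: bystander, loose: second such blue box 74 x 100 x 50 mm, on the robot's left; origin at the centre of its underside
- screwdriver: bystander, loose: screwdriver 190 mm long lying on the robot's right; origin at the underside below its middle, x along its shaft
- jar: bystander, loose: small closed white jar 44 mm in diameter, 50 mm high, on the robot's right; origin at the centre of its underside
Things that resemble listed ones, but are neither listed nor needed, are in the scene too. Leave any blue or orange look-alike of the collar alone. Of the things like the stand, leave any that is green; of the rest the smaller one is meant.

How it is judged:
By the outcome, as a careful person would: the job done as asked, in the order asked, and still so for the second after the job is handed in, while the arm keeps its last pose, push and grip.
It also fails if it takes over 58 s, if anything falls off the work surface, if the arm or the gripper's body presses on something with over 40 N, if the wrist force passes 120 N, or if a joint passes its speed limit or range.

## Robot

A 7-joint arm with a two-finger parallel gripper is mounted at the origin on the work surface. World frame = base frame: x ahead of the robot, y to its left, z up, the work surface at z = 0. Lengths are in mm, angles in rad, forces in N, time in s.
With the tool pointing down it reaches from about 400 to 850 mm from the base axis. Payload 10.4 kg.
Tool frame: the origin (TCP) lies at the very end of the fingers, on their centre line; the grasp point (between the pads) lies 19 mm behind it; z points along the fingers, y is the direction in which the jaws open and shut (so a half turn about z gives the same grasp; the last joint's range is limited). The gripper opens to 87 mm and grips with 3 to 60 N. Pads are 19 mm wide; open, the fingers measure 117 mm over their backs; the gripper's body (75 mm by 190 mm) begins 51 mm behind the grasp point.
Start: joints at [-1.2, 0.332, -0.065, 1.46, 0.022, 1.35, -0.088], TCP at [239.802, 577.189, 222.576] pointing down, gripper open.
Joint ranges: [-2.6, 2.6], [-0.5, 2.12], [-1.47, 1.34], [0.16, 2.42], [-1.27, 4.41], [0.06, 2.06], [-2.6, 2.6]. Speed limits (rad/s): [2.22, 2.22, 2.79, 2.79, 3.14, 3.14, 3.14].

## Interface

Orientations are given as a unit quaternion [w, x, y, z].
In Python, from cell import env, gripper_to, kin, sense, read_camera, order gives the robot as it stands. Calls block until the motion is done:
- env.reach(position, orientation): joint-space move of the TCP to a pose.
- env.move_l(position, rot=None, speed=150, stop_force=None): straight line of the TCP; rot=None keeps the orientation; speed is the mean speed in mm/s. With stop_force (N) it stops when the force on the tool has changed by that much, and returns True; else False.
- env.goto_joints(angles): joint-space move.
- gripper_to(opening, grasp_force=None): finger opening in mm; grasp_force is the grip in N (None keeps the last); returns when the fingers have stopped.
- env.hold(seconds).
- kin.ik(position, orientation): joint angles nearest the present ones, or None.
- sense(): the state.
- read_camera(name): name is "scene" or "top" or "wrist"; returns a dict with "img" (384x512x3 uint8, red, green, blue), "fx", "fy", "cx", "cy" (pixels), "origin" and "attitude" of the camera in the world. Camera axes: x right, y down, z forward; pixel columns grow to the right and rows downward; lengths in mm; the calibration is good to about 2 mm. A picture is of the moment at which its call begins. There is no depth.
A pose or a line that the arm cannot do raises env.IKError and nothing moves.
- order.sign_off(): hands the job in, once; it reports no verdict.
The state is a dict: "time": time; "joint_positions": joint angles; "joint_velocities": joint speeds; "joint_efforts": joint torques, N m; "eef_pos": TCP position; "ee_rot": TCP orientation; "wrist_force": force on the tool from outside, world axes, zero at the start; "wrist_torque": the same for the moment, N m; "grip_width": finger opening in mm.
Only numpy, scipy, OpenCV 4.12 (cv2) and the standard library are available. Lean on these libraries where they do the work, as an engineer would, in place of code of your own. Each camera call takes 0.05 s, during which the arm holds its last target.

## Working session

There is one attempt and no reset: what is moved stays moved. The work goes in short steps, each a Python script; the robot and the scene stay as the last script left them, time stands still between calls to the robot, and variables do not carry over. Pictures are saved under pics/ and viewed, and the job is handed in when it is done.

```bash
ls; mkdir -p pics
cat > h.py <<'E'
from cell import env, gripper_to, kin, sense, read_camera, order
import numpy as np, cv2
from scipy.spatial.transform import Rotation as R
def snap(n,f):
    c=read_camera(n); cv2.imwrite('pics/'+f,c['img'][:,:,::-1]); return c
def rot(c):
    a=np.array(c['attitude'],float)
    if a.size==9: return a.reshape(3,3)
    return R.from_quat([a[1],a[2],a[3],a[0]]).as_matrix()
def pix2(c,u,v,z):
    d=rot(c)@np.array([(u-c['cx'])/c['fx'],(v-c['cy'])/c['fy'],1]); o=np.array(c['origin'],float)
    return o+d*(z-o[2])/d[2]
def proj(c,p):
    q=rot(c).T@(np.array(p,float)-np.array(c['origin'],float)); return c['cx']+c['fx']*q[0]/q[2], c['cy']+c['fy']*q[1]/q[2]
E
python3 - <<'E'
from h import *
import pickle
d={}
for n in ('scene','top','wrist'):
    c=snap(n,n+'0.png'); d[n]=c
    print(n,c['fx'],c['fy'],c['cx'],c['cy'],c['origin'],c['attitude'])
pickle.dump(d,open('c0.pkl','wb'))
print(sense())
E
```

```text
pics
scene 390.32724181483053 390.32724181483053 259.37506884119307 188.85643842771265 [986.87606251 518.87547738 812.80716533] [-0.12973525  0.3279341   0.87439603 -0.33325603]
top 437.29955942300154 437.29955942300154 252.06984234674294 187.32937079056217 [ 292.92062185   17.00480116 1570.89156524] [-0.06356864  0.70821515 -0.70027977  0.06323433]
wrist 272.5204197592621 272.5204197592621 254.6513667778563 189.3714603044895 [166.02299707 608.38640555 383.56856434] [0.1236679  0.82264623 0.54890775 0.08160707]
{'time': 0.15, 'joint_positions': array([-1.19959986,  0.33272328, -0.06471233,  1.46075699,  0.02159341,
        1.34987148, -0.08847638]), 'joint_velocities': array([ 0.0022584 , -0.00102593, -0.000317  , -0.00234919,  0.00062187,
       -0.00087843,  0.0012407 ]), 'joint_efforts': array([ 8.98094295e-04, -6.23630977e+01,  2.48179387e-02, -3.90146005e+01,
       -6.12852210e-02,  3.71420605e-02,  7.36419702e-05]), 'eef_pos': array([239.69071133, 576.8988688 , 221.93475854]), 'ee_rot': array([-8.70829689e-05,  1.95603444e-01,  9.80682930e-01, -5.24876203e-04]), 'wrist_force': array([-0.17257123, -0.00639367,  0.38102669]), 'wrist_torque': array([-0.01516457,  0.02572688,  0.00444185]), 'grip_width': 87.02770808268842}
```

View pics/scene0.png

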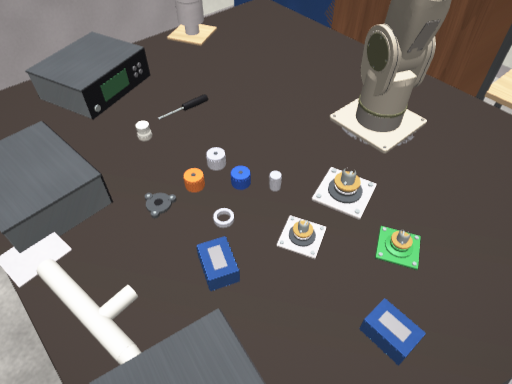

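View pics/top0.png

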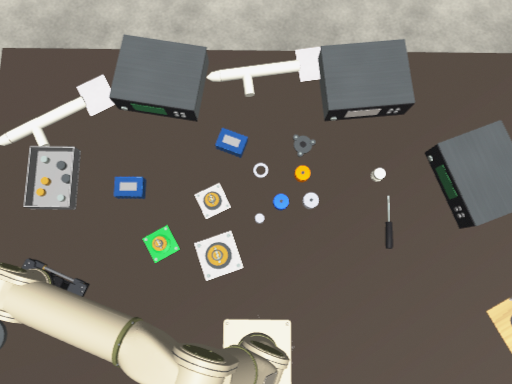

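View pics/wrist0.png

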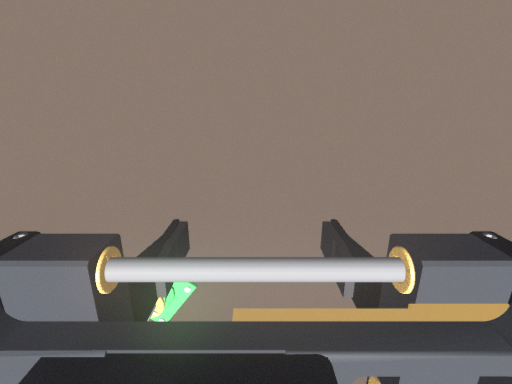

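Scene view, candidates:
- **Collar:** silver wide one (216,158), with blue (241,177), orange (194,180) and the narrow slim cap (275,181). The silver wide one fits.
- **Stand:** small white (302,236), large white (345,190), green (400,245). The small white one fits.

I'll confirm both in crops.

Run:
```python
from h import *
import pickle
d=pickle.load(open('c0.pkl','rb'))
t=d['top']['img'][:,:,::-1]; s=d['scene']['img'][:,:,::-1]
A=cv2.resize(s[140:270,170:370],(800,520),interpolation=cv2.INTER_CUBIC)
B=cv2.resize(t[150:290,180:340],(685,600),interpolation=cv2.INTER_CUBIC)
cv2.imwrite('pics/cA.png',A);cv2.imwrite('pics/cB.png',B)
```

```text
(no output)
```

View pics/cA.png

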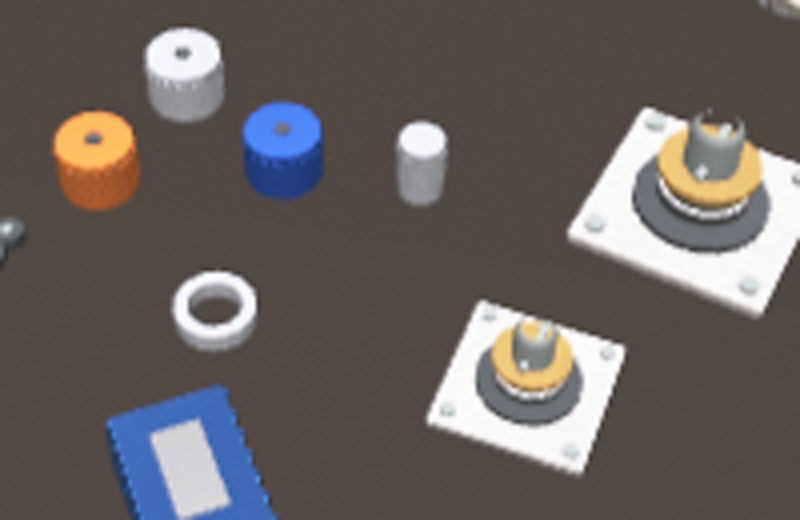

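View pics/cB.png

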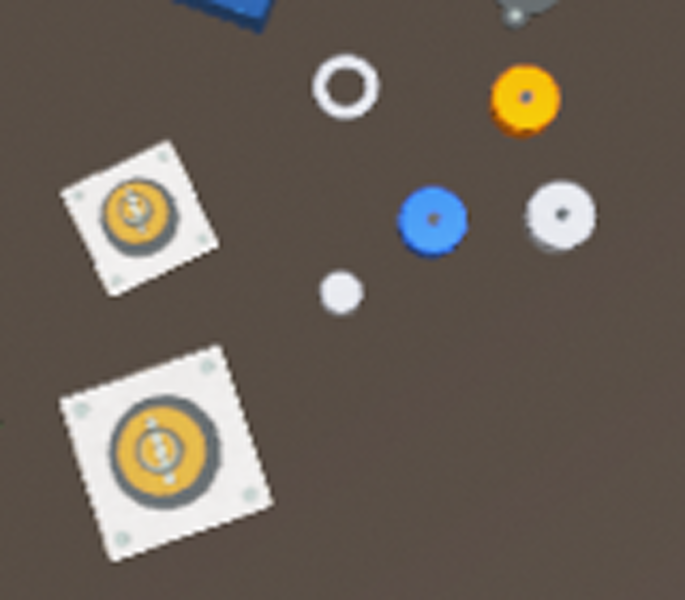

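Both are confirmed. In the scene crop, the silver wide collar with a dark screw is at (183,70) and the small white stand at (527,380). Next I'll measure them.

Run:
```python
from h import *
import pickle
d=pickle.load(open('c0.pkl','rb'))
t=d['top'];s=d['scene']
def comp(c,seed,thr):
    hsv=cv2.cvtColor(c['img'],cv2.COLOR_RGB2HSV)
    m=((hsv[...,1]<60)&(hsv[...,2]>thr)).astype(np.uint8)
    n,l,st,ce=cv2.connectedComponentsWithStats(m)
    k=l[seed[1],seed[0]]; return l==k,st[k],ce[k]
# collar top disc
for c,seed,thr in((t,(306,200),150),(s,(210,155),205)):
    m,st,ce=comp(c,seed,thr); print(st,ce)
    cn,_=cv2.findContours(m.astype(np.uint8),0,2); cn=max(cn,key=cv2.contourArea)
    W=np.array([pix2(c,u,v,42)[:2] for u,v in cn[:,0]]); cc,r=cv2.minEnclosingCircle(W.astype(np.float32)); print('encl',cc,r, cv2.fitEllipse(W.astype(np.float32)))
print('top screw',pix2(t,311.3,200,42),'scene screw',pix2(s,215.7,153,42))
for c,seed in((t,(200,195)),(s,(288,243))):
    m,st,ce=comp(c,seed,150)
    cn,_=cv2.findContours(m.astype(np.uint8),0,2); cn=max(cn,key=cv2.contourArea)
    W=np.array([pix2(c,u,v,8)[:2] for u,v in cn[:,0]]).astype(np.float32); print('stand',cv2.minAreaRect(W))
# project known sizes
for n,c in (('top',t),('scene',s)):
    print(n)
for nm,p in(('slim',(260,218,50)),('blue',(281,201,42)),('orange',(303,172,42)),('spacer',(261,170,16))):
    print(nm,pix2(t,*p))
```

```text
[303 192  16  16 194] [310.59793814 199.70103093]
encl (529.07666015625, -187.81460571289062) 28.3726749420166 ((528.7317504882812, -187.96876525878906), (52.355690002441406, 55.75082015991211), 3.2614147663116455)
[207 147  18  14 173] [215.24277457 153.45086705]
encl (532.8444213867188, -183.96363830566406) 28.105876922607422 ((531.7225341796875, -183.63572692871094), (50.19612121582031, 52.660247802734375), 90.36927795410156)
top screw [ 527.29042143 -190.57674474   42.        ] scene screw [ 529.06595854 -183.68468462   42.        ]
stand ((527.1697387695312, 162.55401611328125), (101.50123596191406, 102.32772827148438), 26.66440773010254)
stand ((528.6205444335938, 167.44412231445312), (102.9742202758789, 100.11306762695312), 26.48657989501953)
top
scene
slim [460.50821835  -9.60991412  50.        ]
blue [522.50733608 -83.46669226  42.        ]
orange [ 628.21741161 -162.2062233    42.        ]
spacer [639.63386885 -12.44534936  16.        ]
```

```bash
cat >> h.py <<'E'
def Q(a): a=np.radians(a); return [0,np.cos(a/2),np.sin(a/2),0]
def yaw(s=None):
    q=(s or sense())['ee_rot']; return np.degrees(2*np.arctan2(q[2],q[1]))
E
python3 - <<'E'
from h import *
import pickle
d=pickle.load(open('c0.pkl','rb'));w=d['wrist'];s=sense()
q=s['ee_rot'];Rt=R.from_quat([q[1],q[2],q[3],q[0]]).as_matrix()
rel=Rt.T@(np.array(w['origin'])-s['eef_pos']);rr=Rt.T@rot(w);print(rel,rr)
pickle.dump((rel,rr),open('rel.pkl','wb'))
for z in(100,130,160,200,240):
    p=rr.T@(np.array([0,0,z-42.])-rel);print(z,w['cx']+w['fx']*p[0]/p[2],w['cy']+w['fy']*p[1]/p[2],p[2])
for a in(52,232):print(a,kin.ik([529,-186,200],Q(a)),kin.ik([529,-186,8],Q(a)))
for a in(20,62,107,152,200):print(a,kin.ik([528,165,200],Q(a)),kin.ik([528,165,34],Q(a)))
E
```

```text
[  80.10516738    0.64353849 -161.63734807] [[-4.67313606e-04 -9.56104368e-01 -2.93025970e-01]
 [ 9.99999797e-01 -3.19770379e-04 -5.51417523e-04]
 [ 4.33511677e-04 -2.93026168e-01  9.56104323e-01]]
100 254.0550248966793 203.64664600228383 233.46946725993232
130 254.1337926650773 192.94629259318222 262.1525969544368
160 254.19702378574127 184.35654387592282 290.83572664894126
200 254.2641856006959 175.23282271145123 329.07989957494726
240 254.3173622278698 168.00894528750555 367.3240725009532
52 [-0.55457829  0.28975298  0.97377048  1.70706586 -0.24942531  1.27727859
 -0.19041429] [-0.39124294  0.53425085  0.8007303   1.87769858 -0.47353883  0.92986998
 -0.03131044]
232 [ 1.2199157   0.47496439 -1.2372184   1.62091494  0.45612829  1.37545813
  2.40410193] [ 1.08479946  0.6769935  -1.05232253  1.8008315   0.66905079  1.07015287
  2.26148999]
20 [-0.79415946  0.19136428  0.46548822  1.70893931 -0.08971985  1.26239793
 -1.53045099] [-0.76393844  0.38369382  0.44806919  1.87050407 -0.20339168  0.93212655
 -1.44404207]
62 [-0.77037527  0.18999702  0.43802175  1.70777447 -0.08416825  1.26241418
 -0.80237868] [-0.74151153  0.3801544   0.42095644  1.86935395 -0.19012035  0.93125228
 -0.721833  ]
107 [-0.70995325  0.18729044  0.36858201  1.70475391 -0.07046155  1.26258173
 -0.02914885] [-0.68259653  0.37236256  0.35022901  1.866277   -0.15640758  0.92958656
  0.03612628]
152 [-0.62510204  0.18515437  0.27169687  1.70038135 -0.05186394  1.26309156
  0.73999579] [-0.62162953  0.36637329  0.27765867  1.8630176  -0.12292059  0.92871036
  0.79440412]
200 [-0.59212279  0.18480032  0.23418537  1.69864668 -0.04475178  1.26336949
  1.57162839] [-0.54592348  0.36154565  0.18819673  1.85888245 -0.08273058  0.92866322
  1.59984794]
```

Run:
```python
from h import *
import pickle
env.reach([529,-186,140],Q(52)); s=sense(); print(s['time'],s['eef_pos'],yaw(s),s['wrist_force'])
c=snap('wrist','w1.png'); pickle.dump(c,open('w1.pkl','wb'))
print(proj(c,[529,-186,42]),proj(c,[*s['eef_pos'][:2],42]))
```

```text
3.0333 [ 529.42460356 -185.06722126  139.93810063] 52.103199988467054 [0.35394287 0.29956479 1.15133321]
(np.float64(254.51983189996056), np.float64(192.16517082732662)) (np.float64(254.28100080055071), np.float64(191.2135431700805))
```

View pics/w1.png

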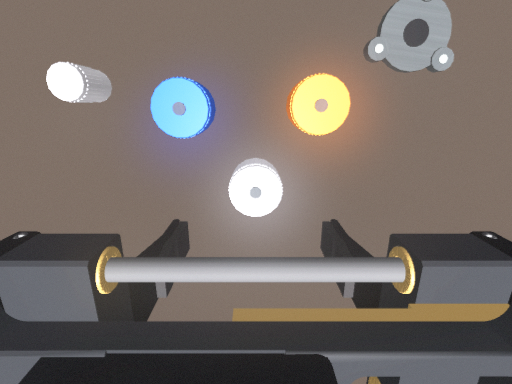

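The wrist view shows the silver collar centred at about (255,192), as predicted. The orange and blue caps stay clear of the jaw line. I'll refine from the screw and disc, then grasp.

Run:
```python
from h import *
import pickle
c=pickle.load(open('w1.pkl','rb'))
g=cv2.cvtColor(c['img'],cv2.COLOR_RGB2GRAY)
p=g[180:205,243:268]; m=(p<200).astype(np.uint8); n,l,st,ce=cv2.connectedComponentsWithStats(m); k=l[12,12]; print(st[k],ce[k]+[243,180])
u,v=ce[k]+[243,180]; print('screw',pix2(c,u,v,42))
s=sense()['eef_pos']
m=(g[150:225,220:290]>235).astype(np.uint8); cn,_=cv2.findContours(m,0,2); cn=max(cn,key=cv2.contourArea)
e=cv2.fitEllipse(cn);print(e, pix2(c,e[0][0]+220,e[0][1]+150,42))
t=pix2(c,u,v,42)[:2]
env.reach([t[0],t[1],50],Q(52)); env.move_l([t[0],t[1],8],Q(52),speed=60,stop_force=15)
s=sense(); print(s['time'],s['eef_pos'],yaw(s),s['wrist_force'])
gripper_to(50,20); s=sense(); print(s['time'],s['grip_width'],s['wrist_force'],s['eef_pos'])
```

```text
[ 8  7 10 10 74] [255.5        191.51351351]
screw [ 530.19192692 -186.06326709   42.        ]
((35.10243225097656, 40.106544494628906), (51.58100891113281, 53.017330169677734), 89.412841796875) [ 530.78206323 -184.65852363   42.        ]
4.3833 [ 530.30987294 -186.25910743    8.16424413] 51.990230671861084 [ 0.26125799  0.23698128 -0.44080389]
5.0667 54.01675672382973 [-0.14855129 -0.17762563  0.57771215] [ 530.1848002  -186.00718973    8.05573566]
```

Run:
```python
from h import *
import pickle
gripper_to(50,40)
env.move_l([530.2,-186,130],Q(52),speed=150)
s=sense(); print(s['time'],s['grip_width'],s['wrist_force'])
for i,a in enumerate((17,197)):
    env.reach([528,165,250],Q(a)); env.hold(0.15); s=sense(); print(s['time'],s['eef_pos'],yaw(s),s['joint_positions'],s['wrist_force'],s['grip_width'])
    c=snap('wrist',f'st{i}.png'); c['s']=s; pickle.dump(c,open(f'st{i}.pkl','wb'))
    u,v=proj(c,[528,165,64]); print(u,v)
    u,v=int(u),int(v); im=c['img'][max(0,v-75):v+75,u-100:u+100,::-1]; cv2.imwrite(f'pics/st{i}c.png',cv2.resize(im,None,fx=4,fy=4,interpolation=cv2.INTER_CUBIC)); print(u-100,max(0,v-75))
```

```text
6.25 53.97999392764624 [-0.19633537 -0.44008058 -2.44111548]
7.7833 [528.20538116 163.73997777 249.73801701] 16.901036448852782 [-1.28066803  0.23947033  1.05995013  1.65624074 -0.21242761  1.37136309
 -1.46619782] [-0.46442522 -0.34027934 -2.14903579] 53.63428372371344
253.69111075881668 171.02815824413906
153 96
8.2333 [528.0078807  164.97459899 249.99514562] 17.00001682624674 [-1.28228522  0.23928708  1.05941181  1.65569432 -0.21247651  1.37154226
 -1.46671373] [ 0.64900101 -0.20387068 -1.68070746] 54.27818985245904
254.68529803978734 171.17260664352779
154 96
```

View pics/st1c.png

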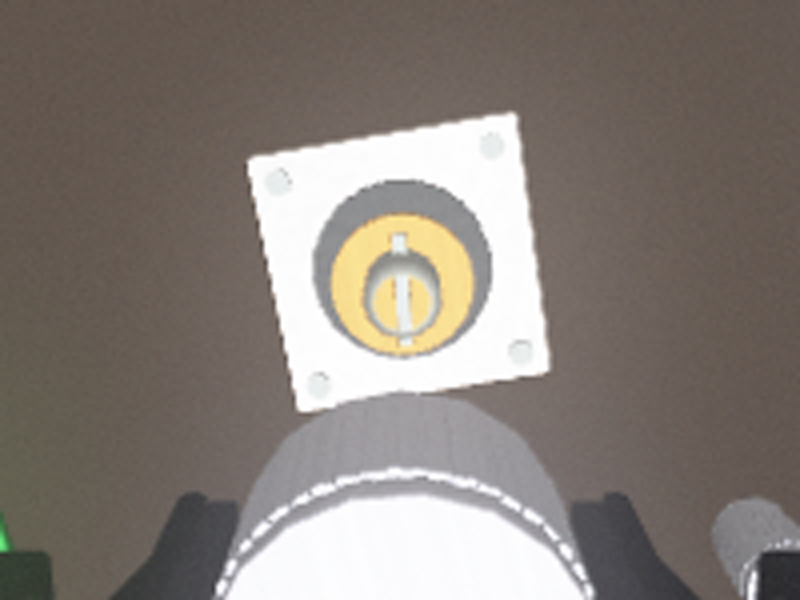

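Run:
```python
from h import *
for a in (17,62,107,152,197,-163): print(a,kin.ik([528,165,250],Q(a)))
s=sense();print(s['ee_rot'],s['time'])
```

```text
17 [-1.28236855  0.23927295  1.05942808  1.65569687 -0.21244526  1.37153625
 -1.46678721]
62 [-1.17263368  0.20367086  0.91248808  1.65209522 -0.16413131  1.36651436
 -0.72538515]
107 [-1.08483824  0.18602884  0.80294052  1.64884022 -0.13635956  1.36464008
  0.03418893]
152 [-1.00977169  0.17546424  0.7124787   1.64581693 -0.11687059  1.36379204
  0.80129101]
197 [-1.28236855  0.23927295  1.05942808  1.65569687 -0.21244526  1.37153625
 -1.46678721]
-163 [-1.28236855  0.23927295  1.05942808  1.65569687 -0.21244526  1.37153625
 -1.46678721]
[-3.42856046e-06  9.89007989e-01  1.47862092e-01 -6.44845025e-06] 8.2833
```

The crop shows the small white stand with its post top at about (403,300), which is full-image (254.6,170.9). The pin runs nearly vertical in the image. Next is a second view from the other side to cancel camera bias.

Run:
```python
from h import *
import pickle
env.goto_joints(kin.ik([528,165,250],Q(107))); 
env.reach([528,165,250],Q(190)); env.hold(0.25); s=sense(); print(s['time'],s['eef_pos'],yaw(s),s['joint_positions'],s['wrist_force'],s['wrist_torque'],s['grip_width'])
c=snap('wrist','st2.png'); c['s']=s; pickle.dump(c,open('st2.pkl','wb'))
for i in (1,2):
    c=pickle.load(open(f'st{i}.pkl','rb')); u,v=proj(c,[528,165,64]); print(u,v)
    iu,iv=int(u),int(v); im=c['img'][iv-50:iv+50,iu-65:iu+65,::-1]; cv2.imwrite(f'pics/v{i}c.png',cv2.resize(im,None,fx=6,fy=6,interpolation=cv2.INTER_CUBIC)); print(iu-65,iv-50)
    hsv=cv2.cvtColor(c['img'],cv2.COLOR_RGB2HSV); 
    m=((hsv[...,1]<30)&(hsv[...,2]>190)).astype(np.uint8)
    n,l,st,ce=cv2.connectedComponentsWithStats(m)
    k=l[iv-35:iv+25,iu-40:iu+40]; k=np.bincount(k[k>0]).argmax(); print(st[k])
    cn,_=cv2.findContours((l==k).astype(np.uint8),0,2); cn=max(cn,key=cv2.contourArea)
    W=np.array([pix2(c,a,b,8)[:2] for a,b in cn[:,0]],np.float32); print('plate',cv2.minAreaRect(W))
    # brass disc
    m=((hsv[...,0]>8)&(hsv[...,0]<30)&(hsv[...,1]>100)&(hsv[...,2]>120)).astype(np.uint8)
    m[:iv-30]=0;m[iv+30:]=0;m[:,:iu-40]=0;m[:,iu+40:]=0
    cn,_=cv2.findContours(m,0,2); cn=max(cn,key=cv2.contourArea); h=cv2.convexHull(cn)
    W=np.array([pix2(c,a,b,37)[:2] for a,b in h[:,0]],np.float32); print('brass',cv2.minEnclosingCircle(W),cv2.fitEllipse(W))
    n,l,st,ce=cv2.connectedComponentsWithStats(m); print([(st[j][4],ce[j],pix2(c,*ce[j],64)[:2]) for j in range(1,n) if st[j][4]>20])
```

```text
11.15 [527.97248743 165.05150137 249.9752628 ] 189.97761383542968 [-0.94792052  0.16899636  0.63933923  1.64320492 -0.1027521   1.36341234
  1.45073312] [-0.11571556 -0.27298931 -2.38537579] [0.02989164 0.00870192 0.03029248] 53.644007252624554
254.68529803978734 171.17260664352779
189 121
[ 216  124   75   75 2720]
plate ((527.6956176757812, 165.74154663085938), (99.46212768554688, 99.30487823486328), 26.559282302856445)
brass ((528.1832885742188, 165.68399047851562), 24.583969116210938) ((528.0641479492188, 165.84237670898438), (48.20402145385742, 48.952232360839844), 129.02362060546875)
[(np.int32(520), array([254.07115385, 164.23846154]), array([536.58595406, 168.45456738])), (np.int32(35), array([250.54285714, 171.34285714]), array([526.20080679, 170.11482211])), (np.int32(29), array([258.44827586, 170.48275862]), array([530.31816966, 160.56725331]))]
254.54910489437367 169.8670779810643
189 119
[ 214  120   81   79 2632]
plate ((527.1975708007812, 165.33267211914062), (98.84278869628906, 98.92352294921875), 26.562429428100586)
brass ((527.1882934570312, 165.40028381347656), 24.81196403503418) ((527.305908203125, 165.29928588867188), (48.7475471496582, 49.574893951416016), 117.18077850341797)
[(np.int32(569), array([254.91388401, 163.32513181]), array([519.36872119, 163.96677737])), (np.int32(50), array([251.38, 170.42]), array([529.44430833, 161.04931371])), (np.int32(34), array([259.29411765, 168.55882353]), array([525.21053359, 170.79236532]))]
```

View pics/v2c.png

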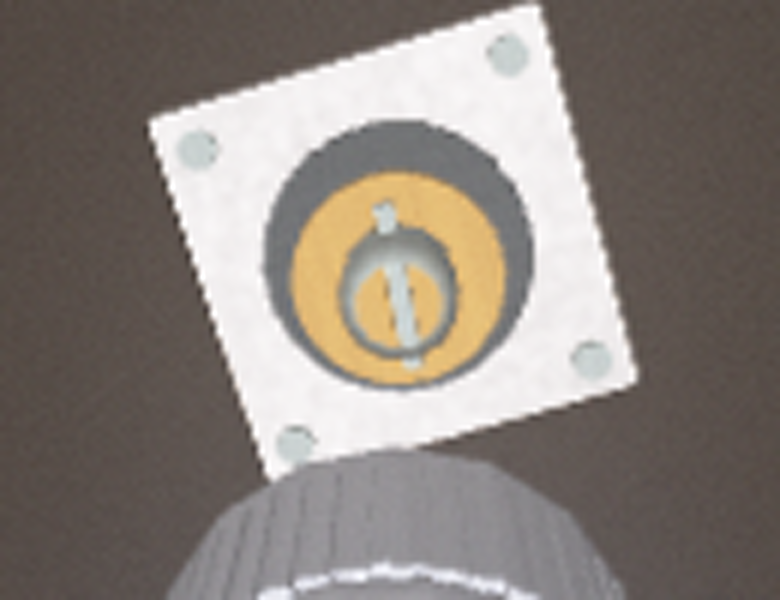

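View pics/v1c.png

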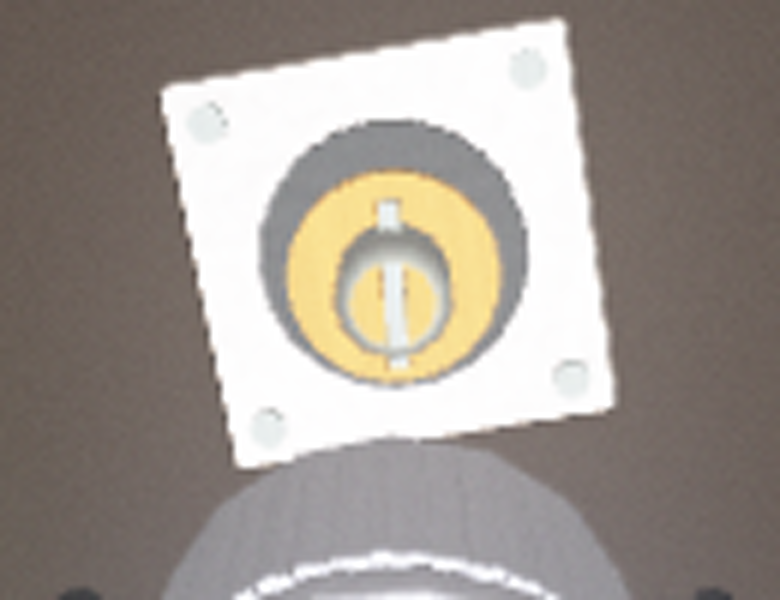

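Stand centre is (527.5,165.5). The two opposite views agree within about 0.5 mm, and the plate measures 99 mm. Now I'll lower the collar over the post.

Run:
```python
from h import *
x,y=527.5,165.5
env.move_l([x,y,84],Q(190),speed=160); env.hold(0.2)
s=sense(); print(s['time'],s['eef_pos'],s['wrist_force'],s['wrist_torque'],s['grip_width'])
print(env.move_l([x,y,57],speed=50,stop_force=8)); s=sense(); print(s['time'],s['eef_pos'],s['wrist_force'],s['wrist_torque'])
if s['eef_pos'][2]<62:
    print(env.move_l([x,y,48],speed=25,stop_force=5)); s=sense(); print(s['time'],s['eef_pos'],s['wrist_force'],s['wrist_torque'],s['joint_positions'])
    env.hold(0.2);s=sense(); print(s['time'],s['eef_pos'],s['wrist_force'],s['wrist_torque'])
```

```text
12.5917 [527.87613385 165.71005275  84.6736412 ] [ 0.55178068  0.26584339 -1.20226816] [ 0.07958596  0.04004416 -0.01618034] 53.68112116125506
False
13.2833 [527.50502708 165.36777035  56.95164188] [-1.40386043 -0.7617437  -2.27270678] [ 0.03246647  0.19165998 -0.00106375]
True
13.5583 [527.60524214 165.72575926  53.3298328 ] [-0.74853598 -0.38778989  6.37910079] [-0.0413529   0.40589777 -0.02425213] [-0.88071568  0.37564043  0.58730994  1.86419418 -0.24907283  0.97463193
  1.56091409]
13.7583 [527.59478249 165.71722106  53.42391147] [-1.45873864 -0.41030608  6.25298273] [-0.00092562  0.3536331  -0.0584967 ]
```

It rests on the pin: TCP at 53.4 against the expected 54. Now I'll turn it in small steps under a light push.

Run:
```python
from h import *
x,y=527.5,165.5
zt=53.0;t0=sense()['time']
for i in range(1,34):
    a=190-3*i
    env.move_l([x,y,zt],Q(a),speed=60)
    s=sense();f=s['wrist_force'];z=s['eef_pos'][2]
    print(i,a,round(yaw(s),1),'t%.2f z%.2f zt%.2f'%(s['time'],z,zt),f.round(1),'Tz%.2f'%s['wrist_torque'][2])
    if z<50.5: print('drop');break
    if abs(f[0])+abs(f[1])>25 or abs(s['wrist_torque'][2])>1.5: print('side/torque');break
    if s['time']-t0>10: break
    if f[2]<4: zt-=0.4
    elif f[2]>10: zt+=0.3
```

```text
1 187 187.0 t14.01 z53.48 zt53.00 [-4.  -2.2  6.8] Tz-0.07
2 184 184.0 t14.26 z53.42 zt53.00 [-2.4 -2.9  5.4] Tz0.00
3 181 181.0 t14.51 z53.31 zt53.00 [-2.5 -3.5  5.3] Tz0.02
4 178 178.0 t14.76 z53.23 zt53.00 [-2.8 -3.7  4.1] Tz0.06
5 175 175.1 t15.01 z52.92 zt53.00 [-1.7  1.2 -1. ] Tz-0.05
6 172 172.2 t15.26 z52.53 zt52.60 [-0.1  1.1 -1.5] Tz-0.02
7 169 169.2 t15.51 z52.11 zt52.20 [-0.2  0.3 -2.8] Tz-0.01
8 166 166.2 t15.76 z51.77 zt51.80 [ 0.  -0.8 -2.3] Tz-0.05
9 163 163.2 t16.01 z51.40 zt51.40 [-0.8  0.6 -1.9] Tz0.02
10 160 160.2 t16.26 z51.04 zt51.00 [-1.5  2.3 -0.7] Tz0.03
11 157 157.2 t16.51 z50.97 zt50.60 [-2.8  1.3  5.4] Tz0.27
12 154 154.1 t16.76 z50.96 zt50.60 [-0.8  1.2  5.2] Tz0.18
13 151 151.1 t17.01 z50.99 zt50.60 [-2.2 -1.2  7. ] Tz0.33
14 148 148.2 t17.26 z51.04 zt50.60 [-2.2 -1.7  6.3] Tz0.66
15 145 145.2 t17.51 z51.10 zt50.60 [-1.1 -2.9  6. ] Tz0.89
16 142 142.2 t17.76 z51.18 zt50.60 [-0.6 -3.3  6.5] Tz1.05
17 139 139.1 t18.01 z51.51 zt50.60 [-10.2  -7.5  20.2] Tz0.51
18 136 136.0 t18.26 z52.09 zt50.90 [-9.8 -8.6 24.3] Tz0.21
19 133 133.1 t18.51 z52.90 zt51.20 [-1.   0.4 16.3] Tz-0.02
20 130 130.1 t18.76 z53.25 zt51.50 [-0.6 -1.1 15.9] Tz0.03
21 127 127.1 t19.01 z53.34 zt51.80 [-0.5 -1.7 14.8] Tz0.03
22 124 124.1 t19.26 z53.40 zt52.10 [ 0.1 -1.8 12.2] Tz-0.00
23 121 121.1 t19.51 z53.47 zt52.40 [ 0.2 -1.7 10.1] Tz0.01
24 118 118.1 t19.76 z53.55 zt52.70 [ 0.3 -1.2  9.3] Tz0.03
25 115 115.1 t20.01 z53.54 zt52.70 [ 1.5 -2.5  8.2] Tz-0.05
26 112 112.1 t20.26 z53.51 zt52.70 [ 0.  -1.8  9.3] Tz0.03
27 109 109.1 t20.51 z53.50 zt52.70 [ 0.4 -1.3  7.5] Tz-0.07
28 106 106.1 t20.76 z53.47 zt52.70 [-0.1 -2.   7.8] Tz-0.03
29 103 103.1 t21.01 z53.46 zt52.70 [ 0.3 -0.9  8.5] Tz-0.02
30 100 100.1 t21.26 z53.42 zt52.70 [ 0.  -2.4  7.8] Tz-0.01
31 97 97.1 t21.51 z53.38 zt52.70 [-0.3  0.5  8. ] Tz-0.01
32 94 94.1 t21.76 z53.40 zt52.70 [-0.3 -0.5  8. ] Tz-0.05
33 91 91.1 t22.01 z53.36 zt52.70 [-0.3 -0.5  6.8] Tz-0.10
```

The push was lost at about 175° and the collar started to drop. My loop kept turning and it cammed back out near 139°. The next keyway is about 90° further, near 80°. I'll continue, and stop turning once the push vanishes.

Run:
```python
from h import *
x,y=527.5,165.5
zt=52.7;t0=sense()['time'];print(sense()['grip_width'])
for i in range(1,18):
    a=91-2.5*i
    env.move_l([x,y,zt],Q(a),speed=60)
    s=sense();f=s['wrist_force'];z=s['eef_pos'][2]
    print(i,a,round(yaw(s),1),'t%.2f z%.2f zt%.2f'%(s['time'],z,zt),f.round(1),'Tz%.2f'%s['wrist_torque'][2])
    if f[2]<2:
        r=env.move_l([x,y,47],Q(a),speed=25,stop_force=6); s=sense()
        print('probe',r,s['time'],s['eef_pos'].round(2),s['wrist_force'].round(1),s['wrist_torque'].round(2))
        break
    if abs(f[0])+abs(f[1])>25 or abs(s['wrist_torque'][2])>1.0: print('side/torque');break
    if s['time']-t0>6: break
```

```text
53.22414883905138
1 88.5 88.6 t22.26 z53.34 zt52.70 [-0.5  0.5  6.9] Tz-0.07
2 86.0 86.1 t22.51 z53.31 zt52.70 [-0.5 -1.   6.8] Tz-0.11
3 83.5 83.6 t22.76 z53.24 zt52.70 [ 1.8 -1.2  5.5] Tz-0.05
4 81.0 81.1 t23.01 z53.12 zt52.70 [ 1.6 -1.7  5.3] Tz-0.02
5 78.5 78.6 t23.26 z53.00 zt52.70 [ 2.2 -2.   4.5] Tz-0.01
6 76.0 76.2 t23.51 z52.47 zt52.70 [1.4 0.5 0.1] Tz-0.09
probe True 23.7167 [527.67 165.72  50.17] [  4.9   2.1 -10. ] [ 0.41 -1.07 -0.53]
```

Run:
```python
from h import *
x,y=527.5,165.5
s=sense();print(s['time'],s['eef_pos'].round(2),s['wrist_force'].round(1),s['wrist_torque'].round(2),yaw(s))
env.move_l([x,y,50],Q(73),speed=40);env.hold(0.1)
s=sense();print(s['time'],s['eef_pos'].round(2),s['wrist_force'].round(1),s['wrist_torque'].round(2),yaw(s))
r=env.move_l([x,y,45.5],Q(73),speed=25,stop_force=12);s=sense();print(r,s['time'],s['eef_pos'].round(2),s['wrist_force'].round(1),s['wrist_torque'].round(2),yaw(s))
env.hold(0.1)
s=sense();print(s['time'],s['eef_pos'].round(2),s['wrist_force'].round(1),s['wrist_torque'].round(2),yaw(s),s['grip_width'])
```

```text
23.7167 [527.67 165.72  50.17] [  4.9   2.1 -10. ] [ 0.41 -1.07 -0.53] 76.07471290097004
24.0667 [526.88 165.3   49.6 ] [-1.2 -0.4 -3.6] [-0.16  0.29 -0.08] 73.11166670877259
False 24.4 [527.73 165.61  45.57] [ 0.7 -1.1 -0.5] [-0.05  0.09 -0.06] 73.01862963741002
24.5 [527.72 165.57  45.63] [ 0.8 -0.3 -0.7] [-0.01  0.   -0.05] 73.00948200137552 53.80810197966367
```

It dropped over the pin with almost no side force. Now pushing it home against the spring.

Run:
```python
from h import *
x,y=527.7,165.6
gripper_to(50,55)
f0=sense()['wrist_force'][2]
for zt in (43,41,39.5,38.5,38,37.5,37,36.5,36,35.5,35):
    env.move_l([x,y,zt],Q(73),speed=20)
    s=sense();f=s['wrist_force'];print('%.2f zt%.1f z%.2f'%(s['time'],zt,s['eef_pos'][2]),f.round(1),s['wrist_torque'].round(2))
    if f[2]>21: break
env.hold(0.5);s=sense();print(s['time'],s['eef_pos'].round(2),s['wrist_force'].round(1),s['grip_width'])
snap('scene','fin_s.png');c=snap('wrist','fin_w.png');
```

```text
24.99 zt43.0 z42.99 [ 0.6 -0.4  1.6] [-0.07 -0.02 -0.09]
25.24 zt41.0 z41.04 [ 0.4 -1.3  2.7] [-0.06  0.09  0.02]
25.49 zt39.5 z39.62 [ 0.  -1.2  3.8] [-0.15  0.1  -0.08]
25.74 zt38.5 z38.70 [-0.7 -1.6  6.1] [-0.1   0.24  0.  ]
25.99 zt38.0 z38.30 [-2.  -0.8  7.4] [-0.19  0.34 -0.02]
26.24 zt37.5 z38.03 [-2.1 -1.9 11.6] [-0.2   0.69 -0.01]
26.49 zt37.0 z37.94 [-5.  -1.6 18.3] [-0.24  1.25  0.02]
26.74 zt36.5 z37.85 [-7.7 -2.3 23.2] [-0.37  1.84  0.1 ]
27.2417 [527.93 165.55  37.86] [-7.9 -3.4 23.4] 53.626183520022195
```

Run:
```python
from h import *
a=cv2.imread('pics/fin_s.png')[150:290,170:370];cv2.imwrite('pics/fin_sc.png',cv2.resize(a,(800,560),interpolation=cv2.INTER_CUBIC))
```

```text
(no output)
```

View pics/fin_sc.png

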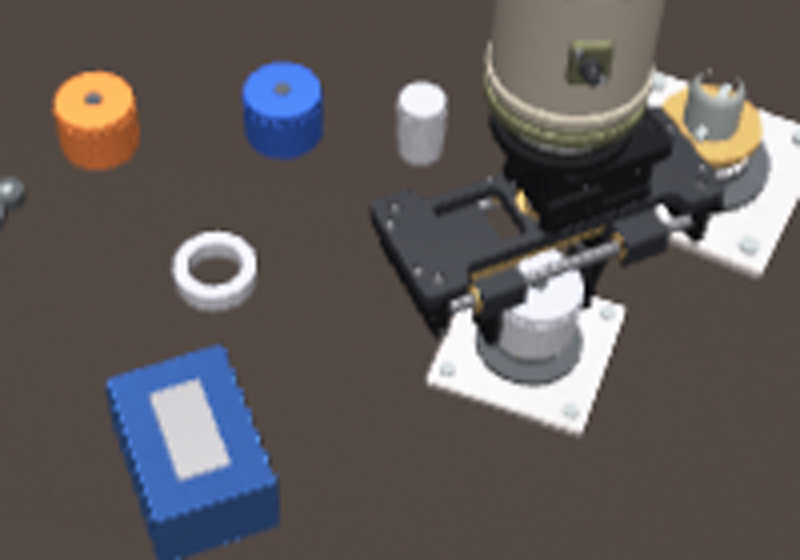

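View pics/fin_w.png

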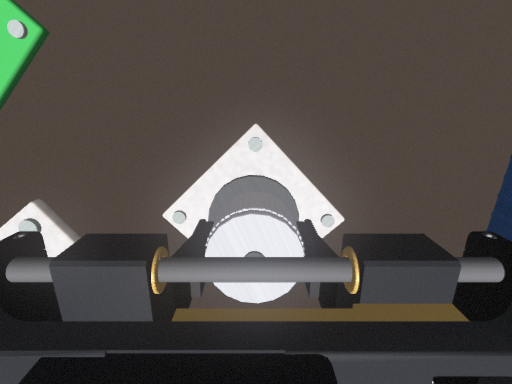

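Scene crop: the collar sits low on the small white stand at about (540,310), the brass plate is hidden, and the bystanders haven't moved. I'll relieve the side force slightly, check it is steady, and sign off.

Run:
```python
from h import *
s=sense()
env.move_l([527.3,165.4,36.3],Q(73),speed=10);env.hold(0.6)
s=sense();print(s['time'],s['eef_pos'].round(2),s['wrist_force'].round(1),s['wrist_torque'].round(2),s['grip_width'])
env.hold(0.5)
s=sense();print(s['time'],s['eef_pos'].round(2),s['wrist_force'].round(1),np.abs(s['joint_velocities']).max())
if 15<s['wrist_force'][2]<32 and s['eef_pos'][2]<38.1: print(order.sign_off())
```

```text
28.1917 [527.93 165.52  37.85] [-6.5 -2.  24.5] [-0.24  1.53 -0.01] 53.578097351201315
28.6917 [527.92 165.54  37.84] [-7.5 -1.9 23.8] 0.0017606596799126786
the job is handed in; nothing more can be done
None
```

The silver collar is over the post of the smaller white stand, past the cross pin and pushed home. I handed the job in at 28.7 s with the gripper still holding it and pressing down at about 24 N. No verdict was reported.

**Keyways:** On the first pass my turning loop ran through the first keyway. The collar dropped part way in, then cammed back out with up to 24 N and about 1 Nm, and slipped roughly 9° in the jaws. I kept turning the same way. At the next keyway (about 76°) it dropped over the pin with almost no side force.

**Last checks:**
- **Fully home:** The tool stopped at 37.85 mm where about 38 was expected. The push rose gently to the spring's roughly 9 N, then steeply, which points to the collar's inside top meeting the post. I judged this from force and tool height; the camera cannot confirm it to under a millimetre.
- **Travel:** From resting on the pin to home it moved 15.5 mm, against 16 mm expected. The 0.5 mm gap may be measurement error or slip in the jaws.
- **Pictures:** The brass plate is hidden under the collar, and the bystanders visible in the final picture look unmoved.
- **Side force:** About 7 N remained sideways at the end. A small shift I made to relieve it changed nothing.

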